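# Charge the ball mill and shut its lid

### The job

Empty the four grinding balls from the scoop into the open chamber of the bench mill and leave the scoop standing upright on the bench. Then lower the mill's stiff hinged lid fully home, gently: do not let it slam and do not force it once it is down. Leave the beaker, the brown bottle and the vial rack where they are.

Things in the scene. Friction and masses are not known exactly. Their poses are not given: they have to be found in the camera images.
- mill: Bench ball mill, off-white, fixed. Origin: on the bench under the centre of its open chamber; x points from the front (robot side) to the hinge side, z up. Chamber block 170 (x) x 200 (y) x 100 mm high, walls 10 mm, inner floor 35 mm above the bench, open on top. Behind it (x 90 to 200 mm) a motor housing 240 mm wide, 85 mm high.
- lid (a joint): Angle of the mill's lid, rad: 0 = shut flat on the chamber, 1.57 = upright, stop at 1.75. The hinge is stiff (0.8 N m of friction): the lid stays wherever it is left and must be pushed or pulled all the way; no catch. Lid: about 0.35 kg, plate 175 x 200 x 12 mm; shut, its top face is 112.5 mm above the bench.
- lid_hinge (a point): On the hinge axis (along mill y), at mill (85, 0, 100.5) mm, level with the lid's underside when shut; its axes turn with the lid: -x along the lid to the free edge, z out of the lid's outer (upper) face.
- lid_tab (a point): Middle of the grey tab, 70 mm wide and 12 mm thick, that goes on from the middle of the lid's free edge and ends 207 mm from the hinge; this point is 195 mm from the hinge along the lid, halfway through its thickness. Axes as lid_hinge. Shut, the tab juts out over the mill's front.
- scoop: Steel hand scoop, loose, 0.15 kg, standing on the bench with the four balls in it. Origin: on the bench under the middle of its pan; x towards the open mouth, z up. Pan 95 x 70 mm, side walls 36 mm and back wall 44 mm high (3 mm thick), no wall at the mouth; the floor rises 6 degrees to the mouth so that the balls rest at the back while the scoop is level.
- scoop_grip (a point): Grip point on the scoop's straight grey handle, at scoop (-80, 0, 50) mm. The handle is level, 16 mm wide (y), 22 mm tall (39 to 61 mm above the bench), and runs from x = -49 to -137 mm.
- scoop_mouth (a point): Middle of the floor's edge at the scoop's mouth, at scoop (46, 0, 15.5) mm.
- ball0_center (a point): Centre of a white ceramic grinding ball, 24 mm in diameter, 26 g, one of four.
- ball1_center (a point): Centre of a white ceramic grinding ball, 24 mm in diameter, 26 g, one of four.
- ball2_center (a point): Centre of a white ceramic grinding ball, 24 mm in diameter, 26 g, one of four.
- ball3_center (a point): Centre of a white ceramic grinding ball, 24 mm in diameter, 26 g, one of four.
- beaker: Bystander: empty glass beaker, 84 mm across, 100 mm high, loose; origin under its centre.
- amber: Bystander: brown glass bottle with a black cap, 84 mm across, 190 mm high, loose; origin under its centre.
- rack: Bystander: white vial rack 90 x 160 mm, 63 mm high with its vials, loose; origin under its centre.
There are look-alikes about, which are no part of the job. What is shaped like the scoop but blue or purple is not meant.

How it is judged:
On the way, in this order (a step that is already met when the one before it is completed fails the run):
1. all four balls lie in the mill's chamber (x of ball0_center in the frame of mill between -0.075 and 0.075 m and y of ball0_center in the frame of mill between -0.09 and 0.09 m and z of ball0_center in the frame of mill between 0.03 and 0.09 m and x of ball1_center in the frame of mill between -0.075 and 0.075 m and y of ball1_center in the frame of mill between -0.09 and 0.09 m and z of ball1_center in the frame of mill between 0.03 and 0.09 m and x of ball2_center in the frame of mill between -0.075 and 0.075 m and y of ball2_center in the frame of mill between -0.09 and 0.09 m and z of ball2_center in the frame of mill between 0.03 and 0.09 m and x of ball3_center in the frame of mill between -0.075 and 0.075 m and y of ball3_center in the frame of mill between -0.09 and 0.09 m and z of ball3_center in the frame of mill between 0.03 and 0.09 m), for 0.3 s.
2. the lid is fully down (value of joint lid below 0.03 rad), for 0.3 s.
At the end, for the whole second after the job is handed in: All four balls are inside the chamber, the lid is shut to within 0.03 rad (6 mm at its front edge), and the scoop stands released and at rest on the bench, upright within 0.1 rad (all of step 1 and value of joint lid below 0.03 rad and angle between scoop's own z axis and vertical below 0.1 rad and height (world z) of scoop between -0.008 and 0.008 m and linear speed of scoop below 0.02 m/s); the robot touches nothing.
It fails at once if the lid slammed: it was turning down faster than 1.2 rad/s when within 0.25 rad of shut (value of joint lid below 0.25 rad and velocity of joint lid below -1.2 rad/s).
It fails at once if the lid was forced: pressed with more than 45 N when nearly shut (within 0.1 rad) (value of joint lid below 0.1 rad and (contact force between lid and the arm above 45 N or contact force between lid and the fingers above 45 N)).
It fails at once if a bystander was shifted by more than 30 mm or tipped over (distance of any of beaker, amber, rack from where it was at the start of the episode above 0.03 m or angle between any of beaker, amber, rack's own z axis and vertical above 0.4 rad).
It also fails if it takes over 72 s, if anything falls off the work surface, if the arm or the gripper's body presses on something with over 40 N, if the wrist force passes 120 N, or if a joint passes its speed limit or range.

### The arm

A 6-joint arm with a two-finger parallel gripper is mounted at the origin on the work surface. World frame = base frame: x ahead of the robot, y to its left, z up, the work surface at z = 0. Lengths are in m, angles in rad, forces in N, time in s.
With the tool pointing down it reaches from about 0.35 to 0.85 m from the base axis. Payload 8.1 kg.
Tool frame: the origin (TCP) lies at the very end of the fingers, on their centre line; the grasp point (between the pads) lies 19 mm behind it; z points along the fingers, y is the line along which they close (so a half turn about z gives the same grasp; the last joint's range is limited). The gripper opens to 93 mm and grips with 3 to 60 N. Pads are 15 mm wide; open, the fingers measure 128 mm over their backs; the gripper's body (75 mm by 188 mm) begins 65 mm behind the grasp point.
Start: joints at [-1.2, 0.13, 1.488, -0, 1.523, -0.085], TCP at [0.264, -0.539, 0.219] pointing down, gripper open.
Joint ranges: [-2.96, 2.96], [-0.89, 2.26], [0.02, 2.5], [-1.34, 4.48], [0, 2.73], [-2.66, 2.66]. Speed limits (rad/s): [2.39, 2.39, 2.79, 3.14, 3.14, 3.14].

### API

Orientations are given as a rotation vector (axis times angle).
In Python, from plant import robot, imaging gives the robot as it stands.
- The arm moves only by the tool jog_arm, never from a script. Its argument "rows" is a list of rows, each a list of 2 entries, a list of its own where there are three numbers: the shift along the tool's x, y, z each as a share of 0.2 m, from -1 to 1, then the turn, a rotation vector about the tool's x, y, z each as a share of pi/2 rad, from -1 to 1. A call has 1 to 5 rows; each row is the pose to reach, as a shift and turn from the pose commanded when the call began, along the tool's axes at that moment; what a row does not reach only later rows make up. A row lasts 1/10 s, in which the tool goes at most 50 mm and 8.59 degrees, less where a joint would pass 70% of its speed; a pose out of reach is approached as far as the arm can. A call with a number of a shift or a turn outside -1 to 1 is refused whole. A call with a gripper value outside its range is refused whole. "hand" is the closure, from -1 (fully open) to 1 (shut), set as the call begins (left out, the last holds). The fingers move at their own pace and stop on an object; "squeeze" is the grip in N (left out, the last holds). Time passes only in rows, so rows that repeat a pose let the fingers close. It gives the time, the measured TCP pose, the force, the opening and the grip force at its end, in the units of the state.
- robot.read_state(): the state, without advancing time (a new reading comes with each control period).
- imaging.read_camera(name): name is "side" or "top" or "wrist"; returns a dict with "frame" (400x640x3 uint8, red, green, blue), "vertical_fov" (degrees; the focal length in pixels is half the picture's height over the tangent of half this angle, whatever the lens; pixels are square), "cx", "cy" (the principal point, pixels), "R" (3x3) and "t" (3): a world point X has camera coordinates R X + t. Camera axes: x right, y down, z forward; pixel columns grow to the right and rows downward; lengths in m; the calibration is good to about 2 mm. A picture is of the moment at which its call begins. There is no depth.
- robot.close_job(): hands the job in; it is judged then, once.
The state is a dict: "t": time; "q": joint angles; "dq": joint speeds; "joint_torque": joint torques, N m; "tool_pos": TCP position; "orientation": TCP orientation; "force": force on the tool from outside, world axes, zero at the start; "wrist_torque": the same for the moment, N m; "opening": finger opening in m; "gripper_force": force on a finger pad.
Only numpy, scipy, OpenCV 4.12 (cv2) and the standard library are available. Lean on these libraries where they do the work, as an engineer would, in place of code of your own. Each camera call takes 0.05 s, during which the arm holds its last target. There are 200 camera calls.

## Working session

There is one attempt and no reset: what is moved stays moved. The work goes in short steps, Python scripts to look and compute and a tool call to move; the robot and the scene stay as the last step left them, time stands still between calls to the robot, and variables do not carry over. Pictures are saved under pics/ and viewed, at most 12 in all, crops included, and the job is handed in when it is done.

Besides the shell and the picture viewer there is one more tool, called as name([rows], argument=value, ...), one row to a line, values as JSON. jog_arm: Moves the arm, as the interface text tells. Its arguments: {"type":"object","properties":{"rows":{"type":"array"},"hand":{"type":"number"},"squeeze":{"type":"number"}},"required":["rows"]}

```bash
ls; mkdir -p pics
python3 - <<'E'
from plant import robot, imaging
import cv2,pickle,numpy as np
D={}
for n in("top","side","wrist"):
    d=imaging.read_camera(n);D[n]=d
    cv2.imwrite(f"pics/{n}0.png",d["frame"][:,:,::-1])
    print(n,d["vertical_fov"],d["cx"],d["cy"],np.round(d["R"],3).tolist(),np.round(d["t"],3))
pickle.dump(D,open("d0.pkl","wb"))
print(robot.read_state())
E
```

```text
pics
top 47.05840037642929 322.93379052522897 192.45808693593375 [[0.025, -1.0, 0.014], [-0.993, -0.026, -0.113], [0.113, -0.011, -0.994]] [-0.099  0.517  1.364]
side 43.84704615358633 314.1323660252097 206.6483145498991 [[-0.785, -0.619, -0.017], [-0.36, 0.479, -0.801], [0.504, -0.622, -0.599]] [0.369 0.303 1.161]
wrist 69.35686384832704 318.10062721832105 200.6599844174415 [[0.44, -0.898, -0.002], [-0.859, -0.422, 0.29], [-0.261, -0.126, -0.957]] [-0.6   -0.033  0.39 ]
{'t': 0.15, 'q': array([-1.20040705e+00,  1.30981215e-01,  1.48905762e+00,  9.84238294e-06,
        1.52300509e+00, -8.53532676e-02]), 'dq': array([ 0.00027403, -0.00218643, -0.00388379, -0.00179444, -0.00334633,
        0.0003317 ]), 'joint_torque': array([ 2.61196146e-03, -5.60476971e+01, -4.92334092e+01,  7.69761088e-02,
        3.04466730e-02, -7.41785198e-05]), 'tool_pos': array([ 0.26396146, -0.53831288,  0.21781664]), 'orientation': array([-3.05898025e+00, -7.09373832e-01,  3.08366401e-04]), 'force': array([-0.56266489, -0.00883629,  0.73393522]), 'wrist_torque': array([-0.04274418, -0.09146771, -0.02195973]), 'gripper_force': 0.0, 'opening': 0.09283379249527104}
```

View pics/top0.png

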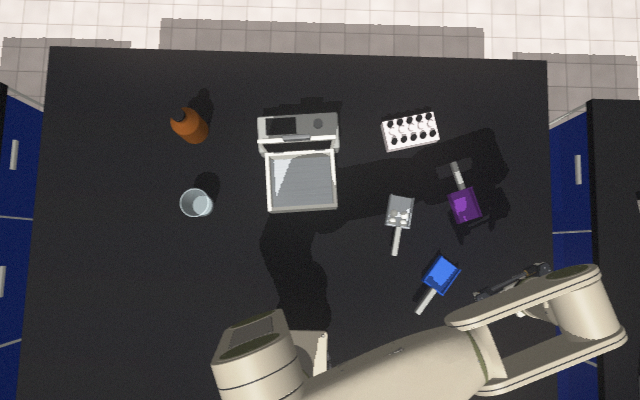

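View pics/side0.png

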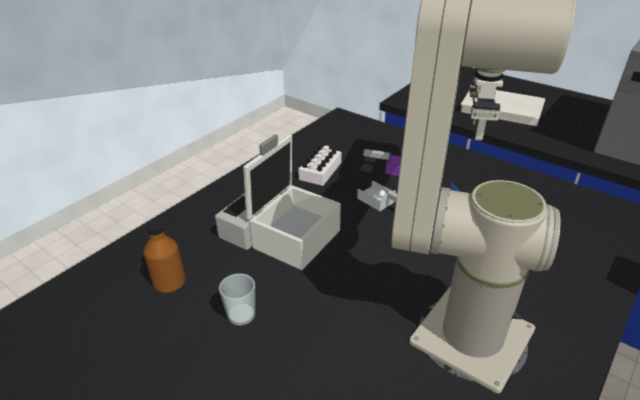

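The top view shows the mill at about (302,182) with its lid upright, the rack at (410,131), the bottle at (189,125) and the beaker at (197,203). There are three scoop shapes:
- Grey steel at (400,212), with its handle to (396,254).
- Blue at (441,275).
- Purple at (464,205).

The grey one fits the description because it is steel and holds white balls. I'll confirm that in an enlarged crop.

```bash
cat > h.py <<'E'
import numpy as np,cv2
from scipy.spatial.transform import Rotation as Ro
def f(d): return 200/np.tan(np.radians(d["vertical_fov"]/2))
def ray(d,u,v,z):
    "pixel to world on plane z"
    R,t=np.array(d["R"]),np.array(d["t"]); c=-R.T@t
    r=R.T@np.array([(u-d["cx"])/f(d),(v-d["cy"])/f(d),1]); return c+r*(z-c[2])/r[2]
def proj(d,X):
    p=np.array(d["R"])@X+d["t"]; return p[:2]/p[2]*f(d)+[d["cx"],d["cy"]]
def rows(st,pos,R=None):
    "shift/turn shares from current measured pose"
    R0=Ro.from_rotvec(st["orientation"])
    s=R0.inv().apply(np.array(pos)-st["tool_pos"])/.2
    w=(R0.inv()*R).as_rotvec()/(np.pi/2) if R is not None else np.zeros(3)
    return np.round(s,3),np.round(w,3)
E
python3 - <<'E'
from h import *
import pickle
D=pickle.load(open("d0.pkl","rb"));d=D["top"]
im=d["frame"][:,:,::-1]
cv2.imwrite("pics/crop0.png",np.hstack([cv2.resize(im[185:265,365:440],None,fx=6,fy=6,interpolation=cv2.INTER_CUBIC)[:, :],cv2.resize(im[100:220,255:345],None,fx=4,fy=4,interpolation=cv2.INTER_CUBIC)]) if 0 else cv2.resize(im[100:265,250:440],None,fx=4,fy=3.6,interpolation=cv2.INTER_CUBIC))
E
```

```text
(no output)
```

View pics/crop0.png

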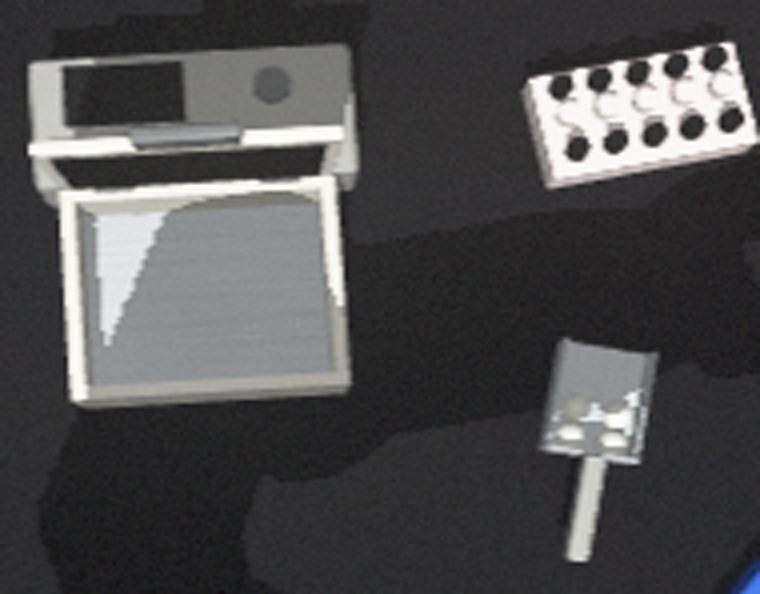

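The crop shows the grey scoop holding four pale balls at the back of its pan, around (595,422), with its handle from (597,458) to (577,560). So the grey scoop is the one meant. The mill rim corners are at about (60,192), (335,178), (350,385) and (72,402).

Run:
```python
from h import *
import pickle
D=pickle.load(open("d0.pkl","rb"));d=D["top"]
c=lambda u,v,z: ray(d,250+(u+.5)/4-.5,100+(v+.5)/3.6-.5,z)
P=[c(*p,.1) for p in((60,192),(335,178),(350,387),(72,402))]
print("rim",np.round(P,4).tolist()); m=np.mean(P,0); print("mid",m)
print("sizes",[np.linalg.norm(P[i]-P[i-1]) for i in range(4)])
e=P[1]-P[0]+P[2]-P[3]; print("yaw(y edge)",np.degrees(np.arctan2(e[0],-e[1])))
# handle by mask: light pixels
g=d["frame"][:,:,:].max(2).astype(np.uint8); k=np.zeros_like(g);k[228:262,385:408]=g[228:262,385:408]>110
v,u=np.nonzero(k); W=np.array([ray(d,a,b,.061) for a,b in zip(u,v)])
mm=W.mean(0);w,V=np.linalg.eigh(np.cov((W-mm)[:,:2].T));ax=V[:,1];ax*=np.sign(ax[0])
s=(W-mm)[:,:2]@ax
print("handle n",len(u),"mean",mm,"axis",ax,np.degrees(np.arctan2(ax[1],ax[0])),s.min(),s.max(),"width",np.sqrt(12*w[0]))
end=mm[:2]+ax*s.min(); print("end",end,"scoop origin from end",end+ax*.137,"grip",end+ax*.057)
print("mouth", [c(*p,.05) for p in ((562,340),(657,352))],"back",[c(*p,.044) for p in ((543,452),(640,463))])
```

```text
rim [[0.6218, 0.0872, 0.1], [0.6388, -0.1121, 0.1], [0.4696, -0.1266, 0.1], [0.4525, 0.0721, 0.1]]
mid [ 0.54566109 -0.01986714  0.1       ]
sizes [np.float64(0.16999642658288341), np.float64(0.20007322896884924), np.float64(0.16983894868422628), np.float64(0.19942240240797646)]
yaw(y edge) 4.886398805072684
handle n 167 mean [ 0.37758987 -0.30448711  0.061     ] axis [ 0.97841072 -0.20666994] -11.92727348207342 -0.042836704233709735 0.04441421419441717 width 0.01984855725437061
end [ 0.33567798 -0.29563405] scoop origin from end [ 0.46972025 -0.32394783] grip [ 0.39144739 -0.30741424]
mouth [array([ 0.51694465, -0.28667653,  0.05      ]), array([ 0.50876062, -0.35799577,  0.05      ])] back [array([ 0.42384503, -0.27417804,  0.044     ]), array([ 0.4165633, -0.3467481,  0.044    ])]
```

```bash
cat >> h.py <<'E'
def down(yaw): # tool z down, x at yaw (deg)
    return Ro.from_euler("z",yaw,degrees=True)*Ro.from_euler("x",180,degrees=True)
E
python3 - <<'E'
from h import *
from plant import robot
print(rows(robot.read_state(),[.36,-.303,.18],down(-9)))
E
```

```text
(array([ 0.949, -0.845,  0.19 ]), array([-0.001,  0.   ,  0.39 ]))
```

jog_arm([
  [[0.3,-0.3,0],[0,0,0.1]],
  [[0.6,-0.6,0],[0,0,0.2]],
  [[0.95,-0.845,0.1],[0,0,0.39]],
  [[0.95,-0.845,0.19],[0,0,0.39]],
  [[0.95,-0.845,0.19],[0,0,0.39]],
], hand=-1)

```text
t: 0.65
tool_pos: [0.3552, -0.3143, 0.1845]
orientation: [3.131, -0.255, 0.001]
force: [1.3, 0.5, 0.5]
opening: 0.093
gripper_force: 0.0
```

jog_arm([
  [[0,0,0],[0,0,0]],
  [[0,0,0],[0,0,0]],
])

```text
t: 0.85
tool_pos: [0.355, -0.3148, 0.1843]
orientation: [-3.132, 0.241, 0.001]
force: [0.2, 0.0, 0.2]
opening: 0.0929
gripper_force: 0.0
```

Run:
```python
from h import *
from plant import robot,imaging
s=robot.read_state();print(s["tool_pos"],rows(s,[.36,-.303,.18],down(-9)))
d=imaging.read_camera("wrist");cv2.imwrite("pics/w1.png",d["frame"][:,:,::-1])
import pickle;pickle.dump(d,open("w1.pkl","wb"))
```

```text
[ 0.3549849  -0.3147807   0.18432616] (array([ 0.016, -0.062,  0.022]), array([-0.   ,  0.   ,  0.002]))
```

View pics/w1.png

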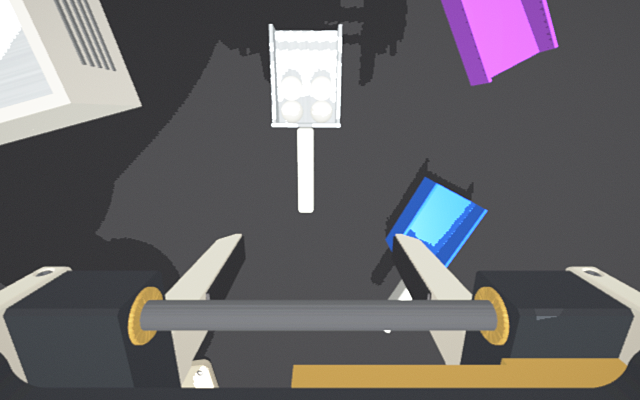

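The wrist view shows the steel scoop with its balls at about (306,85) and its handle from (305,128) to (306,212). The blue scoop is at (437,220), right of the handle, and the purple one is at (505,35).

Run:
```python
from h import *
import pickle
d=pickle.load(open("w1.pkl","rb"));im=d["frame"]
k=np.zeros((400,640),bool);k[134:206,285:330]=im[134:206,285:330].min(2)>150
v,u=np.nonzero(k);W=np.array([ray(d,a,b,.061) for a,b in zip(u,v)])
m=W.mean(0);w,V=np.linalg.eigh(np.cov((W-m)[:,:2].T));ax=V[:,1]*np.sign(V[0,1])
print(m,ax,np.degrees(np.arctan2(ax[1],ax[0])),np.sqrt(12*w))
e=ray(d,306,212.5,.061);b=ray(d,306,128,.061);print("end",e,"front",b,np.linalg.norm(e-b))
print("mouth",ray(d,270.5,26,.04),ray(d,341,26,.04),"blue corner",ray(d,387,242,.036),ray(d,426,178,.036),ray(d,400,300,.05))
g=e[:2]+ax*.057;print("grip",g)
from plant import robot
s=robot.read_state();y=np.degrees(np.arctan2(ax[1],ax[0]))
for z in(.10,.033):print(rows(s,[g[0],g[1],z],down(y)))
```

```text
[ 0.38350263 -0.30658041  0.061     ] [ 0.98772807 -0.15618343] -8.985437636648193 [0.01652095 0.07369205]
end [ 0.33807446 -0.29969643  0.061     ] front [ 0.42336554 -0.31397204  0.061     ] 0.08647751835440556
mouth [ 0.51981922 -0.29530389  0.04      ] [ 0.50963951 -0.36105952  0.04      ] blue corner [ 0.27854338 -0.38584457  0.036     ] [ 0.34910491 -0.43498608  0.036     ] [ 0.2068048  -0.39226077  0.05      ]
grip [ 0.39437496 -0.30859889]
(array([ 0.19 , -0.068,  0.425]), array([ 0.   , -0.   ,  0.001]))
(array([ 0.19 , -0.068,  0.76 ]), array([ 0.   , -0.   ,  0.001]))
```

jog_arm([
  [[0.19,-0.068,0.1],[0,0,0]],
  [[0.19,-0.068,0.3],[0,0,0]],
  [[0.19,-0.068,0.5],[0,0,0]],
  [[0.19,-0.068,0.68],[0,0,0]],
  [[0.19,-0.068,0.755],[0,0,0]],
])

```text
t: 1.4
tool_pos: [0.392, -0.3083, 0.03]
orientation: [-3.129, 0.249, 0.006]
force: [0.9, 0.0, 0.1]
opening: 0.093
gripper_force: 0.0
```

jog_arm([
  [[0,0,0],[0,0,0]],
  [[0,0,0],[0,0,0]],
  [[0,0,0],[0,0,0]],
  [[0,0,0],[0,0,0]],
  [[0,0,0],[0,0,0]],
], hand=1, squeeze=50)

```text
t: 1.9
tool_pos: [0.3951, -0.309, 0.0349]
orientation: [3.131, -0.246, 0.003]
force: [-0.1, 0.3, 0.6]
opening: 0.0573
gripper_force: 0.0
```

jog_arm([
  [[0,0,0],[0,0,0]],
  [[0,0,0],[0,0,0]],
  [[0,0,0],[0,0,0]],
  [[0,0,0],[0,0,0]],
  [[0,0,0],[0,0,0]],
])

```text
t: 2.4
tool_pos: [0.3945, -0.3081, 0.0336]
orientation: [-3.132, 0.246, 0.0]
force: [0.9, 0.1, -0.0]
opening: 0.018
gripper_force: 0.0
```

jog_arm([
  [[0,0,0],[0,0,0]],
  [[0,0,0],[0,0,0]],
  [[0,0,0],[0,0,0]],
  [[0,0,-0.01],[0,0,0]],
  [[0,0,-0.02],[0,0,0]],
])

```text
t: 2.9
tool_pos: [0.394, -0.3079, 0.0373]
orientation: [-3.131, 0.246, 0.001]
force: [-0.1, -0.4, -3.5]
opening: 0.0156
gripper_force: 50.0
```

jog_arm([
  [[0,0,-0.07],[0,0,0]],
  [[0,0,-0.18],[0,0,0]],
  [[0,0,-0.32],[0,0,0]],
  [[0,0,-0.5],[0,0,0]],
  [[0,0,-0.68],[0,0,0]],
])

```text
t: 3.4
tool_pos: [0.3941, -0.3079, 0.1757]
orientation: [-3.132, 0.246, 0.0]
force: [0.6, -0.2, -2.9]
opening: 0.0158
gripper_force: 50.0
```

jog_arm([
  [[0,0,-0.04],[0,0,0]],
  [[0,0,-0.04],[0,0,0]],
  [[0,0,-0.04],[0,0,0]],
])

```text
t: 3.7
tool_pos: [0.3938, -0.3076, 0.1803]
orientation: [-3.131, 0.246, 0.002]
force: [-0.6, 0.4, -4.3]
opening: 0.0155
gripper_force: 50.0
```

Run:
```python
from h import *
from plant import robot,imaging
s=robot.read_state();print(s["tool_pos"],s["force"],s["opening"],rows(s,[.390,-.0335,.18],down(5)))
a=imaging.read_camera("side")["frame"][100:250,300:460];b=imaging.read_camera("wrist")["frame"][0:230,200:420]
cv2.imwrite("pics/c2.png",np.hstack([cv2.resize(a,(400,375)),cv2.resize(b,(359,375))])[:,:,::-1])
```

```text
[ 0.3938237  -0.30763021  0.18026051] [-0.58812761  0.41180088 -4.31411336] 0.015517546710203015 (array([-0.233, -1.351,  0.003]), array([-0.001,  0.001, -0.155]))
```

View pics/c2.png

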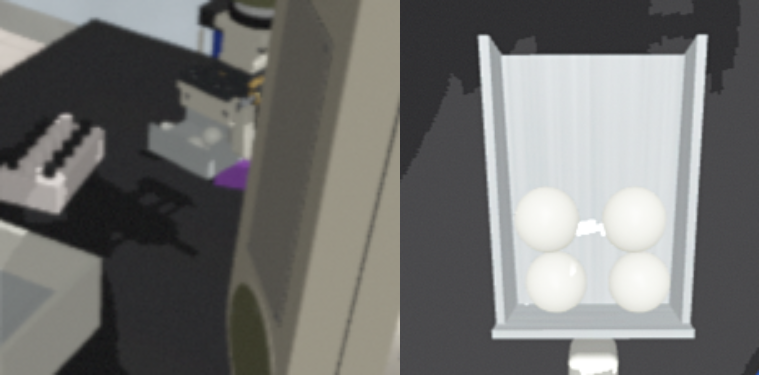

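The scoop hangs level in the gripper with all four balls resting at the back wall (right half, around (590,250)).

jog_arm([
  [[0,-0.06,0],[0,0,0]],
  [[0,-0.17,0],[0,0,0]],
  [[-0.03,-0.3,0],[0,0,-0.02]],
  [[-0.07,-0.46,0],[0,0,-0.04]],
  [[-0.11,-0.62,0],[0,0,-0.06]],
])

```text
t: 4.3
tool_pos: [0.3912, -0.1802, 0.1804]
orientation: [-3.139, 0.097, 0.003]
force: [-0.4, 1.3, -2.7]
opening: 0.0157
gripper_force: 50.0
```

jog_arm([
  [[-0.05,-0.15,0],[0,0,-0.02]],
  [[-0.09,-0.3,0],[0,0,-0.04]],
  [[-0.12,-0.45,0],[0,0,-0.06]],
  [[-0.15,-0.57,0],[0,0,-0.08]],
  [[-0.16,-0.64,0],[0,0,-0.095]],
])

```text
t: 4.8
tool_pos: [0.3669, -0.0501, 0.1806]
orientation: [-3.137, -0.14, 0.002]
force: [1.1, -0.4, -2.8]
opening: 0.0153
gripper_force: 50.0
```

jog_arm([
  [[0,0,0],[0,0,0]],
  [[0,0,0],[0,0,0]],
  [[0,0,0],[0,0,0]],
])

```text
t: 5.1
tool_pos: [0.3679, -0.0528, 0.1813]
orientation: [-3.139, -0.135, 0.001]
force: [-0.5, 0.2, -2.9]
opening: 0.0154
gripper_force: 50.0
```

Run:
```python
from h import *
from plant import robot,imaging
s=robot.read_state();print(s["tool_pos"],s["force"],np.round(s["q"],2),rows(s,[.390,-.0335,.18],down(5)))
a=imaging.read_camera("top")["frame"][90:270,230:370];b=imaging.read_camera("wrist")["frame"]
cv2.imwrite("pics/c3.png",np.hstack([cv2.resize(a,(311,400)),cv2.resize(b[:,120:540],None,fx=1,fy=1)])[:,:,::-1])
```

```text
[ 0.36794787 -0.05280594  0.18127676] [-0.46867353  0.24595555 -2.91602921] [-0.28 -0.52  2.12 -0.    1.54  1.2 ] (array([ 0.118, -0.087,  0.006]), array([-0.   ,  0.   , -0.001]))
```

View pics/c3.png

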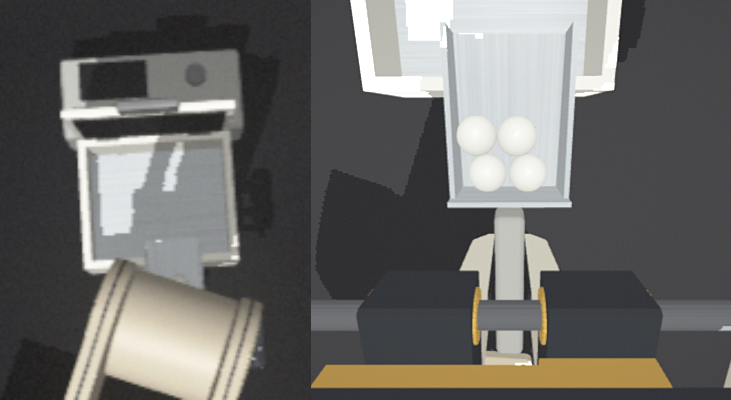

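The wrist view shows the pan already over the mill's front wall with the balls at the back (500,155). Next comes the last positioning move, and I'll work out the pour waypoints.

```bash
cat > pour.py <<'E'
from h import *
from plant import robot
mill=np.array([.5457,-.0199,0]);M=Ro.from_euler("z",5,degrees=True)
def tcp(mx,mz,th):
    R=M*Ro.from_euler("y",th,degrees=True)
    return mill+M.apply([mx,0,mz])+R.apply([-.126,0,.0185]), R*Ro.from_euler("x",180,degrees=True)
s=robot.read_state()
def show(wps):
    for w in wps: print(w,[x.tolist() for x in rows(s,*tcp(*w))])
E
python3 - <<'E'
from pour import *
print(s["tool_pos"])
show([(-.03,.145,0),(-.03,.13,0)])
p,R=tcp(-.03,.13,0); s=dict(tool_pos=p,orientation=R.as_rotvec())
import pour; pour.s=s
print("from there"); show([(-.028,.126,t) for t in(4,9,14,19,24)])
p,R=tcp(-.028,.126,24); pour.s=dict(tool_pos=p,orientation=R.as_rotvec())
show([(-.025,.115,28),(-.022,.105,32),(-.02,.098,36),(-.02,.095,40),(-.02,.095,40)])
E
```

```text
[ 0.36806554 -0.05303775  0.18144307]
(-0.03, 0.145, 0) [[0.119, -0.088, 0.09], [-0.0, 0.0, -0.001]]
(-0.03, 0.13, 0) [[0.119, -0.088, 0.165], [-0.0, 0.0, -0.001]]
from there
(-0.028, 0.126, 4) [[0.018, 0.0, -0.024], [-0.0, -0.044, 0.0]]
(-0.028, 0.126, 9) [[0.032, 0.0, -0.077], [-0.0, -0.1, 0.0]]
(-0.028, 0.126, 14) [[0.051, -0.0, -0.13], [-0.0, -0.156, 0.0]]
(-0.028, 0.126, 19) [[0.074, -0.0, -0.18], [-0.0, -0.211, 0.0]]
(-0.028, 0.126, 24) [[0.102, -0.0, -0.228], [-0.0, -0.267, 0.0]]
(-0.025, 0.115, 28) [[0.044, -0.0, 0.0], [-0.0, -0.044, 0.0]]
(-0.022, 0.105, 32) [[0.089, -0.0, -0.003], [-0.0, -0.089, 0.0]]
(-0.02, 0.098, 36) [[0.126, 0.0, -0.017], [-0.0, -0.133, 0.0]]
(-0.02, 0.095, 40) [[0.149, -0.0, -0.045], [-0.0, -0.178, 0.0]]
(-0.02, 0.095, 40) [[0.149, -0.0, -0.045], [-0.0, -0.178, 0.0]]
```

jog_arm([
  [[0.04,-0.03,0.02],[0,0,0]],
  [[0.09,-0.07,0.06],[0,0,0]],
  [[0.12,-0.088,0.12],[0,0,0]],
  [[0.12,-0.088,0.16],[0,0,0]],
  [[0.12,-0.088,0.165],[0,0,0]],
])

```text
t: 5.7
tool_pos: [0.3893, -0.0327, 0.1467]
orientation: [-3.138, -0.137, 0.006]
force: [-0.1, -0.4, -2.4]
opening: 0.0154
gripper_force: 50.0
```

jog_arm([
  [[0.018,0,-0.024],[0,-0.044,0]],
  [[0.032,0,-0.077],[0,-0.1,0]],
  [[0.051,0,-0.13],[0,-0.156,0]],
  [[0.074,0,-0.18],[0,-0.211,0]],
  [[0.102,0,-0.228],[0,-0.267,0]],
])

```text
t: 6.2
tool_pos: [0.4115, -0.0315, 0.1952]
orientation: [3.051, 0.131, -0.653]
force: [-0.7, -0.7, -2.8]
opening: 0.0155
gripper_force: 50.0
```

jog_arm([
  [[0.044,0,0],[0,-0.044,0]],
  [[0.089,0,-0.003],[0,-0.089,0]],
  [[0.126,0,-0.017],[0,-0.133,0]],
  [[0.149,0,-0.045],[0,-0.178,0]],
  [[0.149,0,-0.045],[0,-0.178,0]],
])

```text
t: 6.7
tool_pos: [0.4419, -0.0286, 0.188]
orientation: [2.919, 0.127, -1.072]
force: [0.2, 0.4, -3.4]
opening: 0.0155
gripper_force: 50.0
```

Run:
```python
from pour import *
from plant import imaging
p,R=tcp(-.02,.095,40);print(s["tool_pos"],p,s["force"],s["opening"],rows(s,p,R))
a=imaging.read_camera("top")["frame"][90:270,230:370];b=imaging.read_camera("side")["frame"][110:280,200:400]
cv2.imwrite("pics/c4.png",np.hstack([cv2.resize(a,(311,400)),cv2.resize(b,(470,400))])[:,:,::-1])
```

```text
[ 0.44185653 -0.02861194  0.18803553] [ 0.44146812 -0.02901911  0.19016306] [ 0.23366987  0.37887165 -3.35258828] 0.015482029397356762 (array([-0.008,  0.002, -0.007]), array([-0.001,  0.004,  0.   ]))
```

View pics/c4.png

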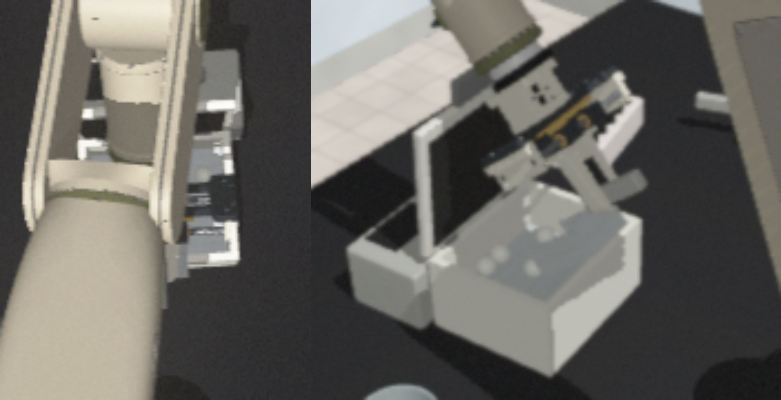

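The side view shows four balls in the chamber at (487,265), (499,253), (532,267) and (546,232), with the last perhaps still rolling, and the gripper clear of the lid. I'll wait briefly, then back out.

jog_arm([
  [[0,0,0],[0,0,0]],
  [[0,0,0],[0,0,0]],
  [[0,0,0],[0,0,0]],
  [[0,0,0],[0,0,0]],
  [[0,0,0],[0,0,0]],
])

```text
t: 7.3
tool_pos: [0.4416, -0.0285, 0.1907]
orientation: [2.922, 0.127, -1.063]
force: [0.4, -0.6, -1.4]
opening: 0.0159
gripper_force: 50.0
```

Run:
```python
from pour import *
import pour
show([(-.02,.11,36),(-.028,.126,30),(-.035,.14,24),(-.04,.15,18),(-.045,.155,12)])
p,R=tcp(-.045,.155,12); pour.s=dict(tool_pos=p,orientation=R.as_rotvec())
print(); show([(-.055,.16,6),(-.06,.165,0)])
p,R=tcp(-.06,.165,0);print(p)
```

```text
(-0.02, 0.11, 36) [[-0.052, 0.003, -0.01], [-0.0, 0.044, -0.0]]
(-0.028, 0.126, 30) [[-0.136, 0.003, 0.021], [-0.0, 0.111, -0.0]]
(-0.035, 0.14, 24) [[-0.202, 0.003, 0.056], [-0.0, 0.178, -0.0]]
(-0.04, 0.15, 18) [[-0.241, 0.003, 0.099], [-0.0, 0.244, -0.0]]
(-0.045, 0.155, 12) [[-0.257, 0.003, 0.16], [-0.0, 0.311, -0.0]]

(-0.055, 0.16, 6) [[-0.06, 0.0, 0.052], [-0.0, 0.067, 0.0]]
(-0.06, 0.165, 0) [[-0.089, 0.0, 0.1], [-0.0, 0.133, 0.0]]
[ 0.36040779 -0.03611097  0.1835    ]
```

jog_arm([
  [[-0.052,0,-0.01],[0,0.044,0]],
  [[-0.136,0,0.021],[0,0.111,0]],
  [[-0.202,0,0.056],[0,0.178,0]],
  [[-0.241,0,0.099],[0,0.244,0]],
  [[-0.257,0,0.16],[0,0.311,0]],
])

```text
t: 7.8
tool_pos: [0.3823, -0.0338, 0.2001]
orientation: [3.113, 0.135, -0.318]
force: [-1.2, -0.4, -1.2]
opening: 0.0158
gripper_force: 50.0
```

jog_arm([
  [[-0.06,0,0.052],[0,0.067,0]],
  [[-0.089,0,0.1],[0,0.133,0]],
  [[-0.089,0,0.1],[0,0.133,0]],
  [[-0.089,0,0.1],[0,0.133,0]],
])

```text
t: 8.2
tool_pos: [0.3601, -0.0357, 0.1837]
orientation: [3.138, 0.135, -0.001]
force: [0.3, 0.9, -1.4]
opening: 0.0157
gripper_force: 50.0
```

Run:
```python
from pour import *
from plant import imaging
print(s["tool_pos"],s["force"],rows(s,[.394,-.308,.18],down(-9)))
b=imaging.read_camera("side")["frame"];cv2.imwrite("pics/c5.png",cv2.resize(b[110:280,200:400],(700,595))[:,:,::-1])
```

```text
[ 0.3600716  -0.03571298  0.18373773] [ 0.33412416  0.92252758 -1.42828692] (array([0.052, 1.371, 0.02 ]), array([0.001, 0.   , 0.155]))
```

View pics/c5.png

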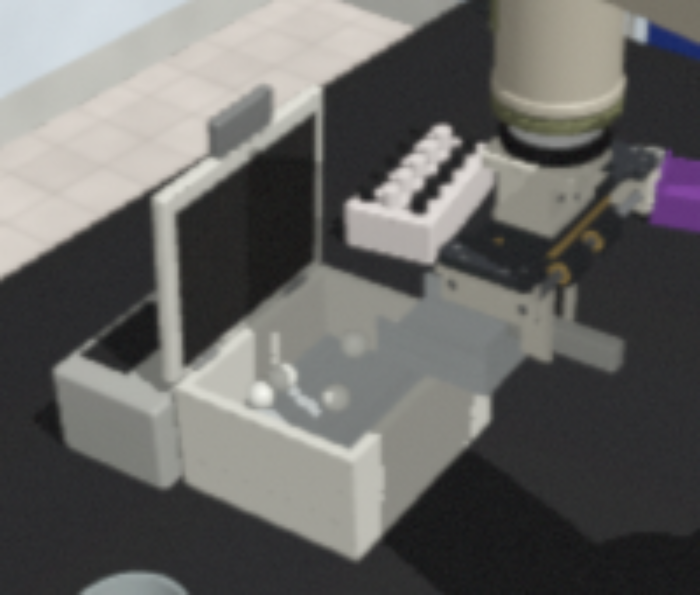

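Four balls lie on the chamber floor at (262,395), (285,376), (335,397) and (354,345). I'll return the scoop to its original spot.

jog_arm([
  [[0.01,0.15,0],[0,0,0.02]],
  [[0.02,0.34,0],[0,0,0.04]],
  [[0.03,0.54,0],[0,0,0.06]],
  [[0.04,0.74,0],[0,0,0.08]],
  [[0.04,0.92,0],[0,0,0.1]],
])

```text
t: 8.75
tool_pos: [0.3857, -0.2207, 0.1829]
orientation: [-3.139, 0.112, 0.006]
force: [0.4, 1.0, -2.3]
opening: 0.0159
gripper_force: 50.0
```

jog_arm([
  [[0.02,0.15,0],[0,0,0.02]],
  [[0.04,0.3,0],[0,0,0.04]],
  [[0.07,0.41,0],[0,0,0.055]],
  [[0.07,0.44,0],[0,0,0.055]],
  [[0.07,0.44,0],[0,0,0.055]],
])

```text
t: 9.25
tool_pos: [0.3926, -0.3077, 0.1822]
orientation: [-3.13, 0.246, 0.006]
force: [-0.3, 0.6, -1.8]
opening: 0.0157
gripper_force: 50.0
```

Run:
```python
from pour import *
print(s["tool_pos"],rows(s,[.394,-.308,.036],down(-9)))
```

```text
[ 0.39263408 -0.30767426  0.18215852] (array([0.01 , 0.001, 0.731]), array([-0.001,  0.003,  0.   ]))
```

jog_arm([
  [[0,0,0.1],[0,0,0]],
  [[0,0,0.28],[0,0,0]],
  [[0,0,0.46],[0,0,0]],
  [[0,0,0.61],[0,0,0]],
  [[0,0,0.69],[0,0,0]],
])

```text
t: 9.75
tool_pos: [0.3908, -0.3043, 0.0418]
orientation: [-3.129, 0.243, 0.009]
force: [-0.8, 0.1, -1.8]
opening: 0.0161
gripper_force: 50.0
```

jog_arm([
  [[0,0,0.015],[0,0,0]],
  [[0,0,0.03],[0,0,0]],
  [[0,0,0.035],[0,0,0]],
  [[0,0,0.04],[0,0,0]],
  [[0,0,0.04],[0,0,0]],
])

```text
t: 10.25
tool_pos: [0.3924, -0.3074, 0.038]
orientation: [3.131, -0.246, -0.001]
force: [0.6, 0.4, -2.1]
opening: 0.0157
gripper_force: 50.0
```

jog_arm([
  [[0,0,0.008],[0,0,0]],
  [[0,0,0.016],[0,0,0]],
  [[0,0,0.018],[0,0,0]],
  [[0,0,0.018],[0,0,0]],
])

```text
t: 10.65
tool_pos: [0.3919, -0.3071, 0.0337]
orientation: [3.131, -0.246, -0.002]
force: [-1.1, -0.6, -0.5]
opening: 0.0154
gripper_force: 50.0
```

Run:
```python
from pour import *
import time
print(s["tool_pos"],s["force"],s["wrist_torque"])
```

```text
[ 0.39191388 -0.30711927  0.03366252] [-1.05095726 -0.60417798 -0.50614896] [0.09787829 0.11094731 0.01583766]
```

jog_arm([
  [[0,0,0.002],[0,0,0]],
  [[0,0,0.002],[0,0,0]],
  [[0,0,0.002],[0,0,0]],
  [[0,0,0.002],[0,0,0]],
  [[0,0,0.002],[0,0,0]],
], hand=0)

```text
t: 11.15
tool_pos: [0.3919, -0.307, 0.0331]
orientation: [3.132, -0.246, -0.002]
force: [0.5, 0.7, -0.7]
opening: 0.0456
gripper_force: 0.0
```

jog_arm([
  [[0,0,0],[0,0,0]],
  [[0,0,-0.1],[0,0,0]],
  [[0,0,-0.3],[0,0,0]],
  [[0,0,-0.5],[0,0,0]],
  [[0,0,-0.7],[0,0,0]],
])

```text
t: 11.65
tool_pos: [0.3918, -0.3066, 0.1744]
orientation: [-3.132, 0.246, 0.003]
force: [-0.8, -1.0, -0.1]
opening: 0.0466
gripper_force: 0.0
```

Run:
```python
from pour import *
from plant import imaging
import pickle
print(s["tool_pos"],s["opening"],s["force"])
d=imaging.read_camera("wrist");t=imaging.read_camera("top");sd=imaging.read_camera("side")
pickle.dump((d,t,sd),open("s2.pkl","wb"))
cv2.imwrite("pics/c6.png",np.hstack([cv2.resize(d["frame"],(420,262)),cv2.resize(sd["frame"][110:280,200:400],(308,262))])[:,:,::-1])
```

```text
[ 0.39178771 -0.30662611  0.17443828] 0.046605589623372495 [-0.750858   -0.98386195 -0.06346853]
```

View pics/c6.png

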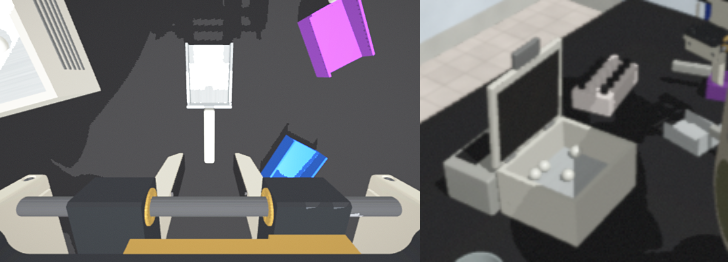

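The scoop stands empty and upright, released, with its pan at (209,75). Four balls are in the chamber at about (535,174), (543,165), (568,174) and (574,150), and the lid is upright with its tab at (525,52). Next is the lid angle.

Run:
```python
from pour import *
import pickle
d,t,sd=pickle.load(open("s2.pkl","rb"))
for th in(1.4,1.5,1.57,1.65,1.75):
    e=np.array([-np.cos(th),0,np.sin(th)]);n=np.array([np.sin(th),0,np.cos(th)])
    out=[]
    for a,b,y in((.207,0,.035),(.207,0,-.035),(.175,0,.1),(.175,0,-.1)):
        X=mill+M.apply(np.array([.085,y,.1005])+a*e+b*n); out+=[np.round(proj(sd,X)).tolist(),np.round(proj(t,X)).tolist()]
    print(th,out)
im=t["frame"]
print("top grey tab rows", [(r,im[r,285:311:5].mean(1).astype(int).tolist()) for r in range(128,146,2)])
X=mill+M.apply(np.array([.085+.0,0,.1005]));print(X)
for z in(.27,):print(rows(s,mill+M.apply([.15,0,0])+[0,0,.36],down(5)),mill+M.apply([.15,0,0]))
```

```text
1.4 [[270.0, 150.0], [282.0, 149.0], [286.0, 138.0], [311.0, 147.0], [253.0, 171.0], [258.0, 151.0], [298.0, 138.0], [337.0, 146.0]]
1.5 [[263.0, 147.0], [282.0, 141.0], [279.0, 135.0], [310.0, 139.0], [247.0, 168.0], [257.0, 144.0], [293.0, 136.0], [336.0, 139.0]]
1.57 [[259.0, 145.0], [282.0, 135.0], [275.0, 134.0], [310.0, 133.0], [244.0, 167.0], [257.0, 139.0], [290.0, 134.0], [336.0, 135.0]]
1.65 [[254.0, 143.0], [281.0, 128.0], [270.0, 132.0], [310.0, 127.0], [239.0, 166.0], [257.0, 134.0], [286.0, 133.0], [336.0, 129.0]]
1.75 [[248.0, 142.0], [281.0, 120.0], [264.0, 131.0], [309.0, 119.0], [234.0, 164.0], [256.0, 127.0], [281.0, 132.0], [335.0, 123.0]]
top grey tab rows [(128, [43, 44, 45, 124, 125, 123]), (130, [46, 45, 44, 124, 124, 127]), (132, [41, 46, 42, 127, 125, 124]), (134, [82, 123, 103, 108, 118, 120]), (136, [145, 146, 149, 153, 164, 146]), (138, [165, 168, 161, 150, 130, 190]), (140, [93, 97, 97, 100, 136, 176]), (142, [161, 145, 83, 61, 52, 51]), (144, [48, 49, 49, 48, 44, 49])]
[ 0.63037655 -0.01249176  0.1005    ]
(array([ 1.256, -1.722, -0.918]), array([ 0.003, -0.002, -0.155])) [ 0.6951292  -0.00682664  0.        ]
```

jog_arm([
  [[0,0,-0.25],[0,0,0]],
  [[0,0,-0.5],[0,0,0]],
  [[0.1,-0.1,-0.75],[0,0,-0.03]],
  [[0.3,-0.3,-0.9],[0,0,-0.06]],
  [[0.5,-0.5,-0.92],[0,0,-0.08]],
], hand=1, squeeze=20)

```text
t: 12.3
tool_pos: [0.4878, -0.2389, 0.3549]
orientation: [3.139, -0.05, 0.003]
force: [0.3, -1.1, 0.3]
opening: 0.0112
gripper_force: 0.0
```

jog_arm([
  [[0.2,-0.2,0],[0,0,-0.02]],
  [[0.4,-0.4,0],[0,0,-0.04]],
  [[0.5,-0.6,0],[0,0,-0.06]],
  [[0.6,-0.8,0],[0,0,-0.07]],
  [[0.65,-0.9,0],[0,0,-0.07]],
])

```text
t: 12.8
tool_pos: [0.623, -0.0586, 0.349]
orientation: [-3.137, -0.129, 0.007]
force: [-0.3, 0.7, 0.1]
opening: 0.0002
gripper_force: 0.0
```

```bash
cat > lid.py <<'E'
from pour import *
def L(th,r=.165,gap=0):
    c,sn=np.cos(th),np.sin(th)
    return mill+M.apply([.085-r*c+(.012+gap)*sn+.0075,0,.1005+r*sn+(.012+gap)*c])
E
python3 - <<'E'
from lid import *
print(s["tool_pos"],s["force"],s["opening"],rows(s,mill+M.apply([.15,0,.36]),down(5)),rows(s,mill+M.apply([.14,0,.266]),down(5)))
E
```

```text
[ 0.6230417  -0.05857451  0.34898278] [-0.33754275  0.74058829  0.0873997 ] 0.00020012393486192504 (array([ 0.38 , -0.228, -0.056]), array([-0.001,  0.003, -0.003])) (array([ 0.332, -0.227,  0.414]), array([-0.001,  0.003, -0.003]))
```

jog_arm([
  [[0.2,-0.12,-0.03],[0,0,0]],
  [[0.38,-0.22,0],[0,0,0]],
  [[0.38,-0.227,0],[0,0,0]],
  [[0.36,-0.227,0.2],[0,0,0]],
  [[0.33,-0.227,0.4],[0,0,0]],
])

```text
t: 13.3
tool_pos: [0.6847, -0.012, 0.2701]
orientation: [3.139, 0.125, -0.001]
force: [0.1, -0.8, -0.3]
opening: 0.0009
gripper_force: 0.0
```

jog_arm([
  [[0,0,0.005],[0,0,0]],
  [[0,0,0.005],[0,0,0]],
])

```text
t: 13.5
tool_pos: [0.6831, -0.0124, 0.2694]
orientation: [-3.139, -0.123, 0.008]
force: [-0.6, -0.5, 1.3]
opening: 0.0003
gripper_force: 0.0
```

Run:
```python
from lid import *
import lid,pour
print(s["tool_pos"],s["force"])
def seq(ts):
    global s
    for t in ts: print(t,[x.tolist() for x in rows(s,L(t),down(5))])
    s=dict(tool_pos=L(ts[-1]),orientation=down(5).as_rotvec());print()
seq([1.6,1.53,1.48,1.42,1.34])
seq([1.27,1.2,1.13,1.06,.99])
seq([.92,.85,.78,.71,.64])
seq([.57,.5,.44,.38,.32])
seq([.27,.23,.19,.16,.13])
```

```text
[ 0.68307953 -0.01236085  0.26938138] [-0.56147881 -0.47417952  1.28206799]
1.6 [[-0.141, -0.021, 0.022], [-0.0, 0.003, -0.006]]
1.53 [[-0.199, -0.021, 0.019], [-0.0, 0.003, -0.006]]
1.48 [[-0.24, -0.02, 0.019], [-0.0, 0.003, -0.006]]
1.42 [[-0.29, -0.02, 0.021], [-0.0, 0.003, -0.006]]
1.34 [[-0.355, -0.019, 0.029], [-0.0, 0.003, -0.006]]

1.27 [[-0.057, -0.0, 0.011], [-0.0, -0.0, 0.0]]
1.2 [[-0.113, -0.0, 0.026], [-0.0, -0.0, 0.0]]
1.13 [[-0.167, 0.0, 0.045], [-0.0, -0.0, 0.0]]
1.06 [[-0.221, -0.0, 0.068], [-0.0, -0.0, 0.0]]
0.99 [[-0.272, 0.0, 0.094], [-0.0, -0.0, 0.0]]

0.92 [[-0.05, 0.0, 0.03], [-0.0, -0.0, 0.0]]
0.85 [[-0.097, -0.0, 0.063], [-0.0, -0.0, 0.0]]
0.78 [[-0.142, 0.0, 0.1], [-0.0, -0.0, 0.0]]
0.71 [[-0.184, 0.0, 0.139], [-0.0, -0.0, 0.0]]
0.64 [[-0.223, 0.0, 0.182], [-0.0, -0.0, 0.0]]

0.57 [[-0.036, 0.0, 0.045], [-0.0, -0.0, 0.0]]
0.5 [[-0.069, 0.0, 0.093], [-0.0, -0.0, 0.0]]
0.44 [[-0.095, 0.0, 0.135], [-0.0, -0.0, 0.0]]
0.38 [[-0.118, 0.0, 0.179], [-0.0, -0.0, 0.0]]
0.32 [[-0.138, 0.0, 0.224], [-0.0, -0.0, 0.0]]

0.27 [[-0.015, 0.0, 0.039], [-0.0, -0.0, 0.0]]
0.23 [[-0.025, 0.0, 0.07], [-0.0, -0.0, 0.0]]
0.19 [[-0.035, 0.0, 0.102], [-0.0, -0.0, 0.0]]
0.16 [[-0.041, 0.0, 0.126], [-0.0, -0.0, 0.0]]
0.13 [[-0.046, 0.0, 0.15], [-0.0, -0.0, 0.0]]
```

jog_arm([
  [[-0.1,-0.02,0.02],[0,0,0]],
  [[-0.18,-0.02,0.02],[0,0,0]],
  [[-0.24,-0.02,0.02],[0,0,0]],
  [[-0.29,-0.02,0.021],[0,0,0]],
  [[-0.355,-0.02,0.029],[0,0,0]],
])

```text
t: 14.0
tool_pos: [0.6159, -0.0142, 0.2701]
orientation: [3.138, 0.123, 0.012]
force: [5.1, -0.1, -2.2]
opening: 0.0007
gripper_force: 2.1
```

jog_arm([
  [[-0.057,0,0.011],[0,0,0]],
  [[-0.113,0,0.026],[0,0,0]],
  [[-0.167,0,0.045],[0,0,0]],
  [[-0.221,0,0.068],[0,0,0]],
  [[-0.272,0,0.094],[0,0,0]],
])

```text
t: 14.5
tool_pos: [0.5619, -0.0189, 0.2519]
orientation: [3.137, 0.123, 0.013]
force: [4.1, -1.1, 0.8]
opening: 0.0006
gripper_force: 1.8
```

Run:
```python
from lid import *
from plant import imaging
print(s["tool_pos"],L(.99),s["force"],rows(s,L(.99),down(5)))
b=imaging.read_camera("side")["frame"];cv2.imwrite("pics/c7.png",cv2.resize(b[110:280,200:400],(600,510))[:,:,::-1])
```

```text
[ 0.56187427 -0.01886162  0.25185511] [ 0.55765283 -0.01885426  0.24502856] [ 4.13097695 -1.12861989  0.76355462] (array([-0.021, -0.002,  0.034]), array([ 0.001, -0.005, -0.006]))
```

View pics/c7.png

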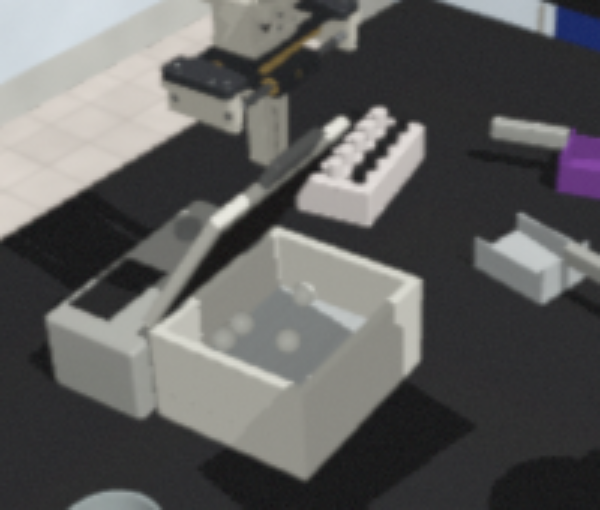

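The lid is at about 1 rad with its tab at (300,150), the fingers push on its outer face at (268,150), and the balls are still in the chamber. I'll continue.

jog_arm([
  [[-0.05,0,0.03],[0,0,0]],
  [[-0.097,0,0.063],[0,0,0]],
  [[-0.142,0,0.1],[0,0,0]],
  [[-0.184,0,0.139],[0,0,0]],
  [[-0.223,0,0.182],[0,0,0]],
])

```text
t: 15.05
tool_pos: [0.517, -0.0223, 0.2148]
orientation: [3.137, 0.123, 0.01]
force: [0.2, -0.5, 4.9]
opening: 0.0007
gripper_force: 1.7
```

jog_arm([
  [[-0.036,0,0.045],[0,0,0]],
  [[-0.069,0,0.093],[0,0,0]],
  [[-0.095,0,0.135],[0,0,0]],
  [[-0.118,0,0.179],[0,0,0]],
  [[-0.138,0,0.224],[0,0,0]],
])

```text
t: 15.55
tool_pos: [0.487, -0.024, 0.1652]
orientation: [3.139, 0.124, -0.001]
force: [1.3, -2.5, 2.4]
opening: 0.0002
gripper_force: 1.4
```

Run:
```python
from lid import *
print(s["tool_pos"],L(.32),s["force"])
for t in (.32,.23,.16,.1,.06,.03,.0): print(t,rows(s,L(t),down(5)))
```

```text
[ 0.48695523 -0.0239884   0.16517788] [ 0.4855806  -0.02515977  0.16379431] [ 1.31086552 -2.53114251  2.39333929]
0.32 (array([-0.007,  0.005,  0.007]), array([ 0.   ,  0.   , -0.005]))
0.23 (array([-0.033,  0.005,  0.077]), array([ 0.   ,  0.   , -0.005]))
0.16 (array([-0.048,  0.006,  0.133]), array([ 0.   ,  0.   , -0.005]))
0.1 (array([-0.058,  0.006,  0.181]), array([ 0.   ,  0.   , -0.005]))
0.06 (array([-0.063,  0.006,  0.214]), array([ 0.   ,  0.   , -0.005]))
0.03 (array([-0.066,  0.006,  0.239]), array([ 0.   ,  0.   , -0.005]))
0.0 (array([-0.068,  0.006,  0.263]), array([ 0.   ,  0.   , -0.005]))
```

jog_arm([
  [[-0.01,0,0.03],[0,0,0]],
  [[-0.022,0,0.06],[0,0,0]],
  [[-0.033,0,0.09],[0,0,0]],
  [[-0.042,0,0.12],[0,0,0]],
  [[-0.048,0,0.145],[0,0,0]],
])

```text
t: 16.05
tool_pos: [0.477, -0.0243, 0.1357]
orientation: [-3.139, -0.124, 0.002]
force: [1.7, 0.3, 3.2]
opening: 0.0007
gripper_force: 1.2
```

jog_arm([
  [[-0.003,0,0.015],[0,0,0]],
  [[-0.006,0,0.03],[0,0,0]],
  [[-0.01,0,0.045],[0,0,0]],
  [[-0.012,0,0.06],[0,0,0]],
  [[-0.014,0,0.07],[0,0,0]],
])

```text
t: 16.55
tool_pos: [0.4742, -0.0246, 0.122]
orientation: [-3.139, -0.124, 0.003]
force: [2.3, 0.9, 2.7]
opening: 0.0004
gripper_force: 1.2
```

jog_arm([
  [[0,0,0.005],[0,0,0]],
  [[0,0,0.01],[0,0,0]],
  [[0,0,0.015],[0,0,0]],
  [[0,0,0.02],[0,0,0]],
  [[0,0,0.025],[0,0,0]],
])

```text
t: 17.05
tool_pos: [0.4738, -0.0246, 0.1169]
orientation: [-3.139, -0.124, 0.004]
force: [-1.6, 0.3, 2.4]
opening: 0.0006
gripper_force: 1.3
```

jog_arm([
  [[0,0,0.004],[0,0,0]],
  [[0,0,0.008],[0,0,0]],
  [[0,0,0.01],[0,0,0]],
  [[0,0,0.012],[0,0,0]],
  [[0,0,0.012],[0,0,0]],
])

```text
t: 17.55
tool_pos: [0.4743, -0.0247, 0.1147]
orientation: [3.139, 0.124, -0.002]
force: [-1.1, -0.6, 0.2]
opening: 0.0006
gripper_force: 0.5
```

jog_arm([
  [[0,0,0.003],[0,0,0]],
  [[0,0,0.006],[0,0,0]],
  [[0,0,0.006],[0,0,0]],
])

```text
t: 17.85
tool_pos: [0.4743, -0.0247, 0.1135]
orientation: [3.139, 0.124, -0.002]
force: [-1.3, -0.3, 1.3]
opening: 0.0006
gripper_force: 0.5
```

jog_arm([
  [[0,0,0.002],[0,0,0]],
  [[0,0,0.004],[0,0,0]],
  [[0,0,0.004],[0,0,0]],
])

```text
t: 18.15
tool_pos: [0.4743, -0.0247, 0.1128]
orientation: [3.139, 0.124, -0.002]
force: [-0.9, -0.5, 1.9]
opening: 0.0006
gripper_force: 1.0
```

jog_arm([
  [[0,0,0.002],[0,0,0]],
  [[0,0,0.004],[0,0,0]],
  [[0,0,0.004],[0,0,0]],
])

```text
t: 18.45
tool_pos: [0.4743, -0.0247, 0.1127]
orientation: [3.139, 0.124, -0.002]
force: [-6.2, -1.2, 8.6]
opening: 0.0004
gripper_force: 4.4
```

jog_arm([
  [[0,0,-0.05],[0,0,0]],
  [[0,0,-0.2],[0,0,0]],
  [[0,0,-0.4],[0,0,0]],
  [[0,0,-0.6],[0,0,0]],
  [[0,0,-0.8],[0,0,0]],
])

```text
t: 18.95
tool_pos: [0.4744, -0.0245, 0.2739]
orientation: [-3.139, -0.124, 0.002]
force: [1.1, -0.4, 0.2]
opening: 0.0005
gripper_force: 0.0
```

jog_arm([
  [[-0.2,0.2,0],[0,0,0]],
  [[-0.3,0.4,0],[0,0,0]],
  [[-0.3,0.6,0],[0,0,0]],
  [[-0.3,0.8,0],[0,0,0]],
  [[-0.3,0.8,0],[0,0,0]],
])

```text
t: 19.45
tool_pos: [0.4269, -0.1928, 0.2723]
orientation: [3.138, 0.117, -0.002]
force: [0.1, 1.2, -0.2]
opening: 0.0006
gripper_force: 0.0
```

Run:
```python
from lid import *
from plant import imaging
sd=imaging.read_camera("side");b=sd["frame"]
for th in (0,.03,.06):
    print(th,[np.round(proj(sd,mill+M.apply([.085-a*np.cos(th),y,.1005+a*np.sin(th)])),1).tolist() for a,y in((.175,.1),(.207,.035),(.175,-.1))])
print("rim",np.round(proj(sd,mill+M.apply([-.085,.1,.1])),1))
cv2.imwrite("pics/c8.png",cv2.resize(b[130:280,200:410],(798,570),interpolation=cv2.INTER_CUBIC)[:,:,::-1])
```

```text
0 [[303.0, 243.6], [326.9, 234.1], [342.6, 204.4]]
0.03 [[302.9, 242.1], [326.9, 232.3], [342.6, 202.9]]
0.06 [[302.8, 240.5], [326.8, 230.4], [342.6, 201.4]]
rim [301.4 243.1]
```

View pics/c8.png

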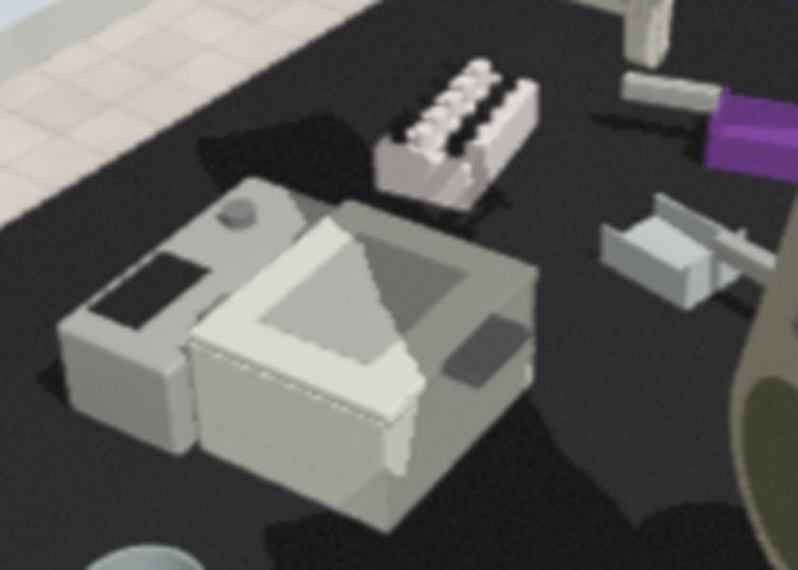

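The lid lies flat on the chamber, with its front corner at (388,415). At the end the tool stalled at z = 0.1127 m while the force rose to 8.6 N, so the lid is fully home. The scoop stands upright at (665,260) and the robot touches nothing, so I'm handing in.

```bash
python3 -c "
from plant import robot
print(robot.close_job())"
```

```text
the job is handed in; nothing more can be done
None
```

The job is handed in, with no verdict shown: all four balls are in the mill, the scoop is back upright on the bench, the lid is gently shut (8.6 N reading at the end), and the bystanders weren't touched.

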